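# Put the microscope's loose optics back in their storage tray

### The job

Put the microscope's loose parts away in their storage tray, each standing upright in the pocket made for it: the objective in the small round pocket, the eyepiece in the medium round one, the condenser in the large round one and the camera in the square one. They are optics, so set each one down rather than letting it drop, and do not tip any over. The specimen vial and the hand loupe look similar but do not belong in the tray: leave them standing where they are.

Things in the scene. Friction and masses are not known exactly. Their poses are not given: they have to be found in the camera images.
- objective: Microscope objective, bare steel, standing upright on its screw thread, front lens up. 60 mm tall: brass thread 20 mm across from 0 to 5 mm, straight steel barrel 26 mm across from 5 to 48 mm (grip here), then a nose tapering to 13 mm with a small lens at the top. 0.13 kg nominal. Origin: centre of its underside; z up along its axis.
- eyepiece: Microscope eyepiece, black, standing upright. 56 mm tall: black dust cap 38 mm across from 0 to 14 mm, bright barrel 30 mm across from 14 to 22 mm, ribbed black head 40 mm across from 22 to 46 mm (grip here), rubber eyecup tapering to 31 mm on top around a dark 22 mm lens. 0.10 kg. Origin: centre of its underside; z up along its axis.
- condenser: Substage condenser, the widest optic: upright black drum, 52 mm tall: foot 46 mm across from 0 to 8 mm, drum 52 mm across from 8 to 44 mm (grip here, above 20 mm), then a bright metal cone narrowing to 35 mm around a dark lens. A thin iris lever sticks out 8 mm along its +x, 12 to 16 mm above the underside. 0.24 kg. Origin: centre of its underside; z up.
- camera: Microscope camera: an aluminium block 40 x 40 mm square and 44 mm tall (grip it across two opposite flat sides), with a round dark lens mount 30 mm across and 8 mm high on top. 0.14 kg. Origin: centre of its underside; x and y are square to its sides, z up.
- vial: Specimen vial, NOT an optic: glass, 26 mm across and 42 mm tall, with a paper label and a flat white ribbed screw cap 25 mm across; 60 mm tall in all. Loose, 0.05 kg. Origin: centre of its underside; z up.
- loupe: Hand loupe, NOT from the microscope: clear plastic skirt 38 mm across from 0 to 22 mm under a plain smooth black head 40 mm across, 50 mm tall in all, with a wide pale lens (33 mm) filling its flat top. Loose, 0.06 kg. Origin: centre of its underside; z up.
- pocket_small: Light grey insert 91 x 91 x 16 mm with one round pocket 42 mm across, the smallest, 12 mm deep, dark floor: for the objective. One of four filling, 2 x 2 in any order, a fixed black 200 mm tray, rim 21 mm above the bench, on the robot's left; pockets 95 mm apart. Origin: centre of its underside, 4 mm above the bench; pocket floor 4 mm and top 16 mm above it. x, y along its sides, z up.
- pocket_medium: Light grey insert 91 x 91 x 16 mm with one round pocket 54 mm across, the middle size, 12 mm deep, dark floor: for the eyepiece. One of four filling, 2 x 2 in any order, a fixed black 200 mm tray, rim 21 mm above the bench, on the robot's left; pockets 95 mm apart. Origin: centre of its underside, 4 mm above the bench; pocket floor 4 mm and top 16 mm above it. x, y along its sides, z up.
- pocket_large: Light grey insert 91 x 91 x 16 mm with one round pocket 70 mm across, the largest, 12 mm deep, dark floor: for the condenser. One of four filling, 2 x 2 in any order, a fixed black 200 mm tray, rim 21 mm above the bench, on the robot's left; pockets 95 mm apart. Origin: centre of its underside, 4 mm above the bench; pocket floor 4 mm and top 16 mm above it. x, y along its sides, z up.
- pocket_square: Light grey insert 91 x 91 x 16 mm with one square pocket 58 x 58 mm, sides along its x and y, 12 mm deep, dark floor: for the camera. One of four filling, 2 x 2 in any order, a fixed black 200 mm tray, rim 21 mm above the bench, on the robot's left; pockets 95 mm apart. Origin: centre of its underside, 4 mm above the bench; pocket floor 4 mm and top 16 mm above it. x, y along its sides, z up.
There are look-alikes about, which are no part of the job. Leave any orange look-alike of the objective alone.

How it is judged (in metres and radians):
At the end, for the whole second after the job is handed in: Objective, eyepiece, condenser and camera each stand upright (within 0.1 rad) on the floor of their own pocket (origin within 14 mm of the pocket's middle and 1 to 8 mm above the insert's underside), at rest; vial and loupe stand upright within 20 mm of where they began (horizontal distance between objective and pocket_small below 0.014 m and z of objective in the frame of pocket_small between 0.001 and 0.008 m and angle between each of objective, eyepiece, condenser, camera, vial, loupe's own z axis and vertical below 0.1 rad and linear speed of each of objective, eyepiece, condenser, camera, vial, loupe below 0.02 m/s and angular speed of each of objective, eyepiece, condenser, camera below 0.3 rad/s and horizontal distance between eyepiece and pocket_medium below 0.014 m and z of eyepiece in the frame of pocket_medium between 0.001 and 0.008 m and horizontal distance between condenser and pocket_large below 0.014 m and z of condenser in the frame of pocket_large between 0.001 and 0.008 m and horizontal distance between camera and pocket_square below 0.014 m and z of camera in the frame of pocket_square between 0.001 and 0.008 m and distance of each of vial, loupe from where it was at the start of the episode below 0.02 m); the robot touches nothing.
It fails at once if one of the four optics is let fall or flung: it moves faster than 0.5 m/s (a fall of about 13 mm) with no finger touching it ((linear speed of objective above 0.5 m/s and contact force between the fingers and objective below 0.05 N) or (linear speed of eyepiece above 0.5 m/s and contact force between the fingers and eyepiece below 0.05 N) or (linear speed of condenser above 0.5 m/s and contact force between the fingers and condenser below 0.05 N) or (linear speed of camera above 0.5 m/s and contact force between the fingers and camera below 0.05 N)).
It fails at once if one of the four optics is tipped by more than 0.6 rad (angle between any of objective, eyepiece, condenser, camera's own z axis and vertical above 0.6 rad).
It fails at once if the vial or the loupe is moved more than 20 mm or tipped by more than 0.5 rad (distance of any of vial, loupe from where it was at the start of the episode above 0.02 m or angle between any of vial, loupe's own z axis and vertical above 0.5 rad).
It also fails if it takes over 96 s, if anything falls off the work surface, if the arm or the gripper's body presses on something with over 40 N, if the wrist force passes 120 N, or if a joint passes its speed limit or range.

### The arm

A 6-joint arm with a two-finger parallel gripper is mounted at the origin on the work surface. World frame = base frame: x ahead of the robot, y to its left, z up, the work surface at z = 0. Lengths are in mm, angles in rad, forces in N, time in s.
With the tool pointing down it reaches from about 275 to 1000 mm from the base axis. Payload 8.4 kg.
Tool frame: the origin (TCP) lies at the centre of the arm's flange, where the gripper is bolted on; the fingertips stand 173 mm ahead of it and the grasp point (between the pads) lies 155 mm ahead of it; z points along the fingers, y is the direction in which the jaws open and shut (so a half turn about z gives the same grasp; the last joint's range is limited). The gripper opens to 85 mm and grips with 20 to 120 N. Pads are 22 mm wide; open, the fingers measure 114 mm over their backs; the gripper's body (76 mm by 85 mm) begins 54 mm behind the grasp point. The pads swing forward as they close: fully open they stand 13 mm farther back than shut.
Start: joints at [1.159, 0.353, 1.633, -0, 1.155, -0.002], TCP at [249.016, 573.255, 404.681] pointing down, gripper open.
Joint ranges: [-2.63, 2.63], [-0.92, 2.1], [0.06, 2.66], [-1.3, 4.44], [0, 2.69], [-3.02, 3.02]. Speed limits (rad/s): [2.22, 2.22, 2.79, 3.14, 3.14, 3.14].

### API

Orientations are given as [roll, pitch, yaw] about the fixed x, y, z axes, in that order (R = Rz(yaw) Ry(pitch) Rx(roll)).
In Python, from rig import sense, grab_frame, camera_model, sign_off gives the robot as it stands. The module is installed in compiled form; this text tells all that it offers.
- The arm moves only by the tool step_arm, never from a script. Its argument "commands" is a list of rows, each a list of 3 entries, a list of its own where there are three numbers: the shift along the tool's x, y, z in mm, then the turn about the tool's z in rad, then the opening, from 0 (shut) to 1 (fully open). A call has 1 to 20 rows; each row shifts and turns the pose as measured when the row begins, along the tool's axes as they then stand; what a row does not reach is not made up. A row lasts 1/8 s, in which the tool goes at most 62.5 mm and 10.7 degrees, less where a joint would pass 70% of its speed; a pose out of reach is approached as far as the arm can. A call with a gripper value outside its range is refused whole. The fingers move at their own pace and stop on an object; "force" is the grip in N (left out, the last holds). Time passes only in rows, so rows that do not move let the fingers close. It gives the time, the measured TCP pose, the force and the opening at its end, in the units of the state.
- sense(): the state, without advancing time (a new reading comes with each control period).
- grab_frame(name): name is "side" or "top" or "wrist"; returns the picture (480x640x3 uint8, blue, green, red); there is no depth.
- camera_model(name): a dict with "fx", "fy", "cx", "cy" (pixels), "dist" ([k1, k2, p1, p2, k3] as OpenCV has them; the pictures are not rectified), "R" (3x3) and "t" (3): a world point X has camera coordinates R X + t. Camera axes: x right, y down, z forward; pixel columns grow to the right and rows downward; lengths in mm; the calibration is good to about 2 mm. A picture is of the moment at which its call begins: read the wrist's pose just before it. camera_model takes no time and is no camera call; for the wrist camera it gives the pose at the moment of the call.
- sign_off(): hands the job in, once; it reports no verdict.
The state is a dict: "clock": time; "qpos": joint angles; "qvel": joint speeds; "joint_efforts": joint torques, N m; "eef_pos": TCP position; "tcp_rot": TCP orientation; "contact_force": force on the tool from outside, world axes, zero at the start; "wrist_torque": the same for the moment, N m; "opening": opening from 0.0 (shut) to 1.0 (fully open).
Only numpy, scipy, OpenCV 4.12 (cv2) and the standard library are available. Lean on these libraries where they do the work, as an engineer would, in place of code of your own. Each camera call takes 0.05 s, during which the arm holds its last target. There are 200 camera calls.

## Working session

There is one attempt and no reset: what is moved stays moved. The work goes in short steps, Python scripts to look and compute and a tool call to move; the robot and the scene stay as the last step left them, time stands still between calls to the robot, and variables do not carry over. Pictures are saved under pics/ and viewed, about 12 in all and at most 16, crops included, and the job is handed in when it is done.

Besides the shell and the picture viewer there is one more tool, called after "Call:" as a command line: name --argument value ..., lists and objects as JSON in quotes. step_arm: Moves the arm, as the interface text tells. Its arguments: {"type":"object","properties":{"commands":{"type":"array","items":{"type":"array"}},"force":{"type":"number"}},"required":["commands"]}

```bash
mkdir -p pics; python3 - <<'E'
from rig import *
import cv2
print(sense())
for n in("top","side","wrist"):
    m=camera_model(n);print(n,{k:(v if not hasattr(v,'round') else v) for k,v in m.items()})
    cv2.imwrite(f"pics/{n}0.png",grab_frame(n))
E
```

```text
{'clock': 0.0, 'qpos': array([ 1.15861602e+00,  3.53647653e-01,  1.63412977e+00,  4.15263909e-05,
        1.15519322e+00, -2.42483521e-03]), 'qvel': array([ 0.00149442,  0.00068964, -0.00142416, -0.0004862 ,  0.00034333,
        0.00121749]), 'joint_efforts': array([ 2.06465156e-03, -6.05237174e+01, -3.42087293e+01,  1.93959067e-05,
        8.94489902e-03, -1.68030187e-06]), 'eef_pos': array([248.90594585, 573.04497628, 403.96369134]), 'tcp_rot': array([-3.14021477e+00, -4.13095010e-05,  2.73182036e+00]), 'contact_force': array([ 0.38235703, -0.7318129 ,  0.79614872]), 'wrist_torque': array([ 0.01043435, -0.00218352, -0.04074702]), 'opening': 1.0029800704772744}
top {'fx': 595.6609810811186, 'fy': 595.6609810811186, 'cx': 315.8944741851145, 'cy': 244.86359940402144, 'dist': array([-0.15289861,  0.        ,  0.        ,  0.        ,  0.        ]), 'R': array([[ 0.02347534, -0.99958834,  0.01649394],
       [-0.99723953, -0.02457633, -0.07006656],
       [ 0.07044308, -0.01480357, -0.99740595]]), 't': array([ -43.40017067,  506.20394154, 1034.49846162])}
side {'fx': 551.8269153755439, 'fy': 551.8269153755439, 'cx': 307.53579611852797, 'cy': 233.81957150776458, 'dist': array([-0.10647014,  0.        ,  0.        ,  0.        ,  0.        ]), 'R': array([[ 0.99639267, -0.08125081, -0.02449401],
       [-0.06213834, -0.50195441, -0.86265903],
       [ 0.05779686,  0.86106915, -0.50519249]]), 't': array([-518.02170044,   70.4138045 ,  904.71037573])}
wrist {'fx': 411.6540110358038, 'fy': 411.6540110358038, 'cx': 312.82628371492325, 'cy': 245.5483154428892, 'dist': array([-0.03769837,  0.        ,  0.        ,  0.        ,  0.        ]), 'R': array([[ 3.98841537e-01,  9.17019364e-01, -9.55960330e-04],
       [ 8.85365958e-01, -3.84802491e-01,  2.60871929e-01],
       [ 2.38856755e-01, -1.04892936e-01, -9.65372945e-01]]), 't': array([-623.881935  ,  -33.56974392,  379.1178683 ])}
```

View pics/top0.png

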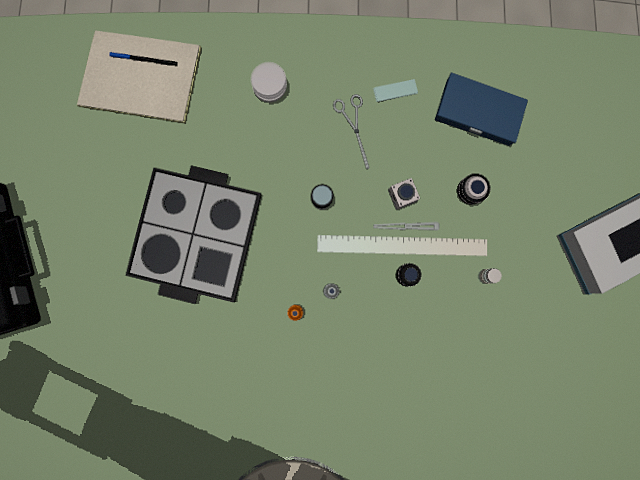

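View pics/side0.png

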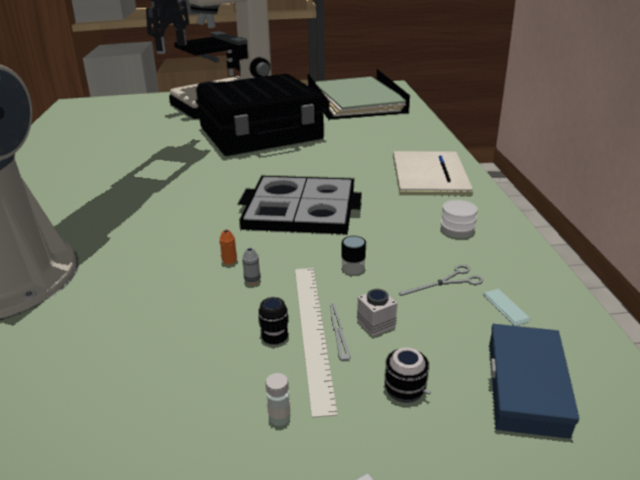

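The top view shows the objective at (331,291), the eyepiece at (408,274), the condenser at (474,188) and the camera at (404,194). The vial is at (491,276), the loupe at (321,196) and the orange look-alike at (296,313). The pockets are small at (174,202), medium (225,213), large (160,253) and square (212,266). The side view agrees with this.

```bash
cat > h.py <<'E'
import numpy as np, cv2
from rig import *
def ray(m,uv):
    K=np.array([[m['fx'],0,m['cx']],[0,m['fy'],m['cy']],[0,0,1]])
    p=cv2.undistortPoints(np.array([[uv]],float),K,m['dist'])[0,0]
    return -m['R'].T@m['t'], m['R'].T@np.r_[p,1]
def onplane(m,uv,z):
    c,d=ray(m,uv); return c+d*(z-c[2])/d[2]
def two(m1,a,m2,b):
    c1,d1=ray(m1,a);c2,d2=ray(m2,b)
    s=np.linalg.lstsq(np.c_[d1,-d2],c2-c1,rcond=None)[0]
    p,q=c1+s[0]*d1,c2+s[1]*d2
    return (p+q)/2,np.linalg.norm(p-q)
def go(x,y,z,yaw):
    """shift in tool axes from here to TCP target (tool pointing down), turn about tool z"""
    s=sense();from scipy.spatial.transform import Rotation as R
    d=R.from_euler('xyz',s['tcp_rot']).inv().apply(np.array([x,y,z])-s['eef_pos'])
    t=-((yaw-s['tcp_rot'][2]+np.pi)%(2*np.pi)-np.pi)
    print('shift',d.round(1),'turn',round(t,3),'at',s['eef_pos'].round(1),s['tcp_rot'].round(3),'open',round(s['opening'],3),'clk',round(s['clock'],2))
E
python3 - <<'E'
from h import *
t=cv2.imread('pics/top0.png');m=camera_model('top')
hsv=cv2.cvtColor(t,cv2.COLOR_BGR2HSV)
# pockets: dark blobs inside light inserts
g=hsv[...,2]
roi=np.zeros_like(g);cv2.fillPoly(roi,[np.array([[156,172],[258,195],[233,297],[131,274]])],255)
d=((g<110)&(roi>0)).astype('uint8')
n,l,st,ce=cv2.connectedComponentsWithStats(d)
for i in range(1,n):
    if st[i,4]>150: print('pocket',ce[i].round(1),st[i],onplane(m,ce[i],20).round(1))
ng=(abs(hsv[...,0].astype(int)-50)>18)|(hsv[...,1]<35)|(g<60)
n,l,st,ce=cv2.connectedComponentsWithStats(ng.astype('uint8'))
for i in range(1,n):
    if 100<st[i,4]<1500: print(ce[i].round(1),st[i],onplane(m,ce[i],30).round(1))
cv2.imwrite('pics/crop.png',np.vstack([cv2.resize(t[170:220,300:500],None,fx=4,fy=4,interpolation=2),cv2.resize(t[255:325,285:505][:, :200],None,fx=4,fy=4,interpolation=2)]))
E
```

```text
pocket [212.5 237.1] [143 183 116 115 765] [516.2 152.1  20. ]
pocket [173.4 201.7] [162 190  24  25 465] [577.9 224.6  20. ]
pocket [224.9 214. ] [210 199  31  31 761] [557.8 131.5  20. ]
pocket [160.2 253.4] [ 141  234   40   40 1253] [484.9 244.5  20. ]
pocket [211.7 266.2] [ 192  246   41   41 1144] [464.7 151.7  20. ]
[268.5  81.6] [ 251   62   37   42 1169] [799.1  61.3  30. ]
[395.   90.1] [373  79  45  24 650] [ 790.2 -167.5   30. ]
[353.3 122.1] [333  94  36  75 427] [727.8 -92.8  30. ]
[473.1 189. ] [457 173  33  32 794] [ 613.4 -309.9   30. ]
[403.6 193.6] [388 178  32  32 661] [ 601.  -184.1   30. ]
[321.8 196.3] [311 184  23  26 451] [592.1 -39.4  30. ]
[409.1 225.7] [373 222  67   8 355] [ 544.2 -194.4   30. ]
[408.1 274.6] [396 263  25  24 465] [ 458.  -193.8   30. ]
[489.7 275.6] [479 268  23  16 289] [ 459.3 -340.6   30. ]
[331.  290.8] [323 283  18  16 197] [426.8 -59.3  30. ]
[295.  312.2] [287 304  18  17 223] [388.1   2.5  30. ]
```

View pics/crop.png

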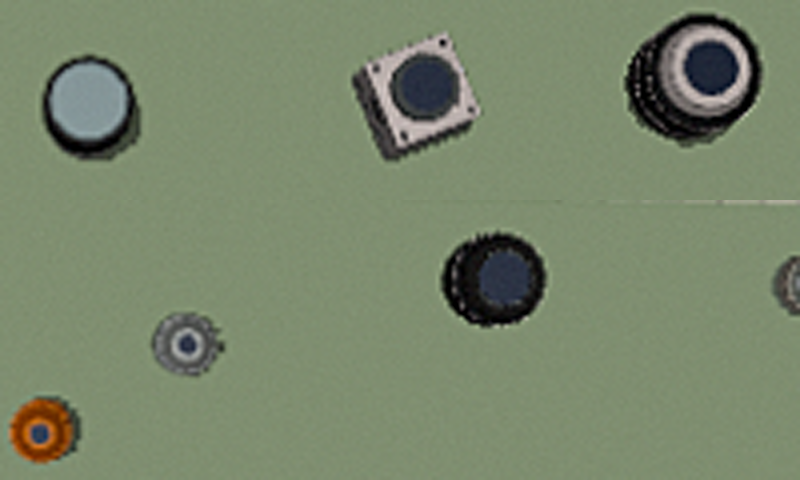

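```bash
python3 - <<'E'
from h import *
m=camera_model('top')
for n,uv,z in [('cam',(405.9,191.2),52),('cond',(477.4,186.4),52),('eye',(410.6,273.9),55),('obj',(331.4,290.7),60)]:
    print(n,onplane(m,uv,z).round(1))
c=[onplane(m,(300+a/4,170+b/4),44)[:2] for a,b in [(362,70),(443,35),(480,110),(403,150)]]
for i in range(4):
    e=c[(i+1)%4]-c[i];print(np.linalg.norm(e).round(1),np.degrees(np.arctan2(e[1],e[0]))%90)
go(426,-58,290,np.pi/2)
E
```

```text
cam [ 601.8 -184.5   52. ]
cond [ 614.4 -311.4   52. ]
eye [ 458.7 -193.8   55. ]
obj [427.2 -58.6  60. ]
39.3 25.03286467228068
36.7 26.90290181405291
38.6 28.84537055117282
39.3 27.91841498377003
shift [-413.8 -508.2  114.7] turn 1.161 at [248.9 573.1 404.1] [-3.14  -0.     2.732] open 1.0 clk 0.15
```

Call:
step_arm --commands '[[[0,0,0],0.18,1],[[0,0,0],0.18,1],[[0,0,0],0.18,1],[[0,0,0],0.18,1],[[0,0,0],0.18,1],[[0,0,0],0.18,1],[[0,0,0],0.081,1],[[-45,13,8],0,1],[[-45,13,8],0,1],[[-45,13,8],0,1],[[-45,13,8],0,1],[[-45,13,8],0,1],[[-45,13,8],0,1],[[-45,13,8],0,1],[[-45,13,8],0,1],[[-45,13,8],0,1],[[-45,13,8],0,0.7],[[-45,13,8],0,0.7],[[-45,13,8],0,0.7],[[-45,13,8],0,0.7]]' --force 30

```text
clock: 2.65
eef_pos: [397.8, -34.6, 296.9]
tcp_rot: [3.139, 0.003, 1.538]
contact_force: [0.9, -0.2, 0.7]
opening: 0.702
```

```bash
python3 - <<'E'
from h import *
go(427.2,-58.6,290,np.pi/2)
E
```

```text
shift [-23.   30.2   7. ] turn -0.033 at [397.8 -34.6 296.9] [3.139e+00 3.000e-03 1.538e+00] open 0.702 clk 2.65
```

Call:
step_arm --commands '[[[-22,28,7],-0.03,0.7],[[-1,2,0],0,0.7],[[0,0,0],0,0.7],[[0,0,0],0,0.7]]'

```text
clock: 3.15
eef_pos: [426.7, -61.3, 289.1]
tcp_rot: [-3.142, 0.003, 1.564]
contact_force: [1.0, -0.1, -0.2]
opening: 0.7
```

```bash
python3 - <<'E'
from h import *
go(427.2,-58.6,290,np.pi/2)
m=camera_model('wrist');cv2.imwrite('pics/w1.png',grab_frame('wrist'))
import pickle;pickle.dump(m,open('w1.pkl','wb'))
for p in [(427.2,-58.6,60),(458.7,-193.8,56),(388,2,60)]:
    K=np.array([[m['fx'],0,m['cx']],[0,m['fy'],m['cy']],[0,0,1]])
    print(cv2.projectPoints(np.array([p],float),cv2.Rodrigues(m['R'])[0],m['t'],K,m['dist'])[0].ravel().round(1))
E
```

```text
shift [ 2.7  0.4 -0.9] turn -0.007 at [426.7 -61.3 289.1] [-3.142e+00  3.000e-03  1.564e+00] open 0.7 clk 3.15
[314.7 261.5]
[367.7 470.6]
[230.5 138.9]
```

View pics/w1.png

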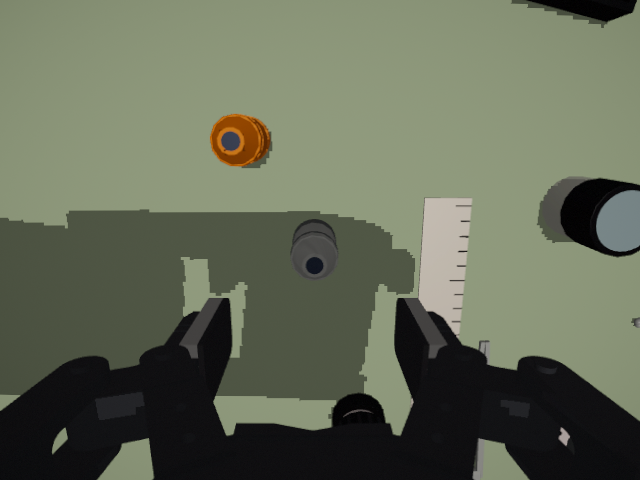

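The wrist view puts the objective's lens at (314,265), 4 px from the prediction (about 2 mm), and the jaws straddle it. I'll go down.

Call:
step_arm --commands '[[[1,0,25],0,0.7],[[0,0,25],0,0.7],[[0,0,25],0,0.7],[[0,0,19],0,0.7],[[0,0,4],0,0.7],[[0,0,0],0,0.0],[[0,0,0],0,0.0],[[0,0,0],0,0.0],[[0,0,0],0,0.0],[[0,0,0],0,0.0],[[0,0,0],0,0.0]]' --force 30

```text
clock: 4.58
eef_pos: [426.4, -56.7, 192.9]
tcp_rot: [3.135, 0.004, 1.57]
contact_force: [0.8, -0.3, -0.8]
opening: 0.297
```

Call:
step_arm --commands '[[[0,0,-15],0,0.0],[[0,0,-35],0,0.0],[[0,0,-40],0,0.0],[[30,16,0],0,0.0],[[40,22,0],0,0.0],[[40,22,0],0,0.0],[[40,22,0],0,0.0],[[40,22,0],0,0.0],[[40,22,0],0,0.0],[[30,15,0],0,0.0],[[10,5,0],0,0.0],[[0,0,0],0,0]]'

```text
clock: 6.08
eef_pos: [575.6, 221.2, 284.5]
tcp_rot: [3.137, 0.004, 1.568]
contact_force: [-0.1, -0.3, -1.9]
opening: 0.296
```

```bash
python3 - <<'E'
from h import *
go(577.9,224.6,235,np.pi/2)
E
```

```text
shift [ 3.6  2.1 49.5] turn -0.003 at [575.6 221.2 284.5] [3.137 0.004 1.568] open 0.296 clk 6.08
```

Call:
step_arm --commands '[[[5,2,25],0,0.0],[[0,0,25],0,0.0],[[0,0,18],0,0.0],[[0,0,0],0,0.0],[[0,0,0],0,0]]'

```text
clock: 6.7
eef_pos: [576.4, 221.2, 215.5]
tcp_rot: [3.139, 0.006, 1.565]
contact_force: [-0.3, -0.4, 0.2]
opening: 0.292
```

```bash
python3 - <<'E'
from h import *
go(577.9,225.5,201,np.pi/2)
w=grab_frame('wrist');t=grab_frame('top');s=grab_frame('side')
a=cv2.resize(w,(400,300));b=cv2.resize(t[160:310,120:320],(400,300));c=cv2.resize(s[150:300,220:420],(400,300))
cv2.imwrite('pics/p2.png',np.vstack([np.hstack([a,b]),np.hstack([c,c*0])]))
E
```

```text
shift [ 4.4  1.5 14.5] turn -0.006 at [576.4 221.2 215.5] [3.139 0.006 1.565] open 0.292 clk 6.7
```

View pics/p2.png

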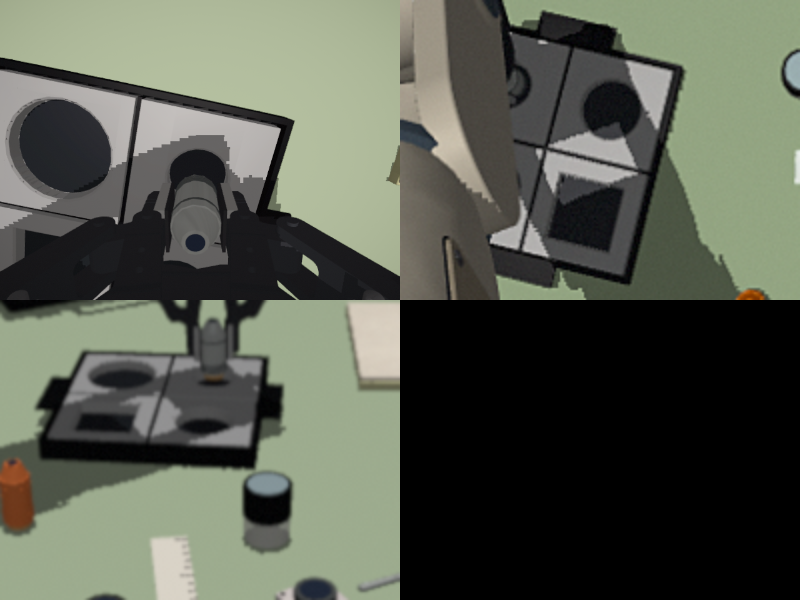

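The objective hangs over its pocket, with its thread just above the rim in the side crop. I'll shift 4 mm in y and lower it in small steps.

Call:
step_arm --commands '[[[4,1,0],0,0],[[0,0,0],0,0],[[0,0,6],0,0],[[0,0,4],0,0],[[0,0,0],0,0]]'

```text
clock: 7.48
eef_pos: [577.9, 226.2, 206.2]
tcp_rot: [3.136, 0.005, 1.565]
contact_force: [-0.4, -0.5, 0.2]
opening: 0.291
```

Call:
step_arm --commands '[[[0,0,2],0,0],[[0,0,2],0,0],[[0,0,0],0,0]]'

```text
clock: 7.85
eef_pos: [577.9, 226.1, 201.7]
tcp_rot: [3.137, 0.005, 1.565]
contact_force: [0.5, -0.1, -1.3]
opening: 0.296
```

Call:
step_arm --commands '[[[0,0,1.5],0,0],[[0,0,0],0,0]]'

```text
clock: 8.1
eef_pos: [578.0, 226.1, 200.2]
tcp_rot: [3.136, 0.005, 1.565]
contact_force: [0.8, 0.7, -1.1]
opening: 0.294
```

Call:
step_arm --commands '[[[0,0,1.5],0,0],[[0,0,0],0,0]]'

```text
clock: 8.35
eef_pos: [578.3, 226.3, 199.8]
tcp_rot: [3.136, 0.004, 1.565]
contact_force: [-0.1, -1.5, -0.8]
opening: 0.293
```

Call:
step_arm --commands '[[[0,0,2],0,0],[[0,0,0],0,0]]'

```text
clock: 8.6
eef_pos: [578.6, 226.4, 199.9]
tcp_rot: [3.135, 0.004, 1.565]
contact_force: [-0.2, 0.6, -1.7]
opening: 0.297
```

Call:
step_arm --commands '[[[0,0,3],0,0],[[0,0,0],0,0]]'

```text
clock: 8.85
eef_pos: [579.3, 226.7, 199.8]
tcp_rot: [3.133, 0.003, 1.565]
contact_force: [0.5, 0.3, -1.2]
opening: 0.293
```

z no longer falls under a 3 mm command and x is creeping, so the objective is on the floor. I'll release it and rise.

Call:
step_arm --commands '[[[0,0,0],0,0.34],[[0,0,0],0,0.45],[[0,0,0],0,0.6],[[0,0,0],0,0.6],[[0,0,-20],0,0.6],[[0,0,-40],0,0.6],[[0,0,-40],0,0.7],[[-40,-15,0],0,0.7],[[-50,-15,0],0,0.7],[[-50,-15,0],0,0.7],[[-50,-15,0],0,0.7],[[-50,-15,0],0,0.8]]'

```text
clock: 10.35
eef_pos: [502.5, -15.6, 312.1]
tcp_rot: [3.121, 0.001, 1.571]
contact_force: [0.9, -0.4, 0.4]
opening: 0.802
```

```bash
python3 - <<'E'
from h import *
go(458.7,-195,290,np.pi/2)
t=grab_frame('top');s=grab_frame('side')
b=cv2.resize(t[160:310,120:320],(400,300),interpolation=2);c=cv2.resize(s[150:300,220:420],(400,300),interpolation=2)
cv2.imwrite('pics/p3.png',np.hstack([b,c]))
E
```

```text
shift [-179.4  -44.3   21.5] turn 0.0 at [502.5 -15.6 312.1] [3.121e+00 1.000e-03 1.571e+00] open 0.802 clk 10.35
```

View pics/p3.png

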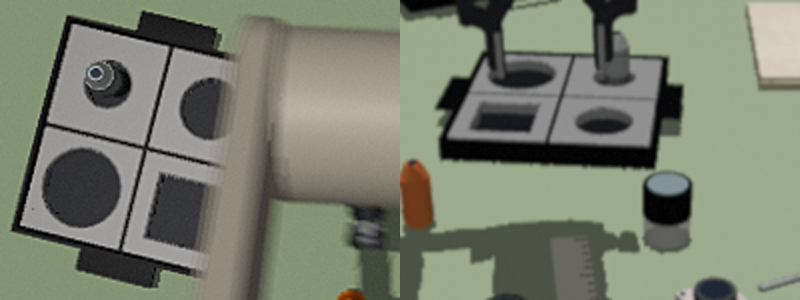

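Call:
step_arm --commands '[[[-40,-10,0],0,0.8],[[-45,-11,0],0,0.8],[[-45,-11,8],0,0.8],[[-35,-9,8],0,0.8],[[-10,-3,2],0,0.8],[[0,0,0],0,0.8],[[0,0,0],0,0.8]]'

```text
clock: 11.32
eef_pos: [458.9, -195.8, 300.8]
tcp_rot: [3.111, 0.004, 1.567]
contact_force: [1.2, -0.6, 0.4]
opening: 0.804
```

```bash
python3 - <<'E'
from h import *
m=camera_model('top');print('obj',onplane(m,(120+96/2-.3,160+72/2-.3),68))
go(458.7,-195,290,np.pi/2)
m=camera_model('wrist');K=np.array([[m['fx'],0,m['cx']],[0,m['fy'],m['cy']],[0,0,1]])
print(cv2.projectPoints(np.array([(458.7,-193.8,56)]),cv2.Rodrigues(m['R'])[0],m['t'],K,m['dist'])[0].ravel().round(1))
w=grab_frame('wrist');cv2.imwrite('pics/w4.png',w[150:400,170:470])
E
```

```text
obj [581.32956002 224.03384856  68.        ]
shift [ 0.8 -0.5 10.8] turn -0.004 at [ 458.9 -195.8  300.8] [3.111 0.004 1.567] open 0.804 clk 11.32
[299.7 253.9]
```

View pics/w4.png

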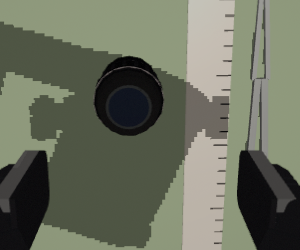

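The eyepiece's lens is at (299,257) against a prediction of (300,254). The tool has picked up a 0.03 rad tilt, so I'll target the grasp point itself from here on.

```bash
cat >> h.py <<'E'
def gp(x,y,z,yaw=np.pi/2):
    """same, for the grasp point, with the tool's present tilt"""
    s=sense();from scipy.spatial.transform import Rotation as R
    r=R.from_euler('xyz',s['tcp_rot']);d=r.inv().apply(np.array([x,y,z])-s['eef_pos'])-[0,0,155]
    print('shift',d.round(1),'turn',round(s['tcp_rot'][2]-yaw,3),'gp',(s['eef_pos']+r.apply([0,0,155])).round(1),'rot',s['tcp_rot'].round(3),'open',round(s['opening'],3),'clk',round(s['clock'],2))
E
python3 -c "
from h import *
gp(458.7,-194.5,34)"
```

```text
shift [  2.2  -8.4 111.6] turn -0.003 gp [ 463.7 -196.3  145.8] rot [3.111 0.004 1.567] open 0.798 clk 11.38
```

Call:
step_arm --commands '[[[2,-8,20],0,0.8],[[0,0,25],0,0.8],[[0,0,25],0,0.8],[[0,0,25],0,0.8],[[0,0,12],0,0.8],[[0,0,0],0,0.8],[[0,0,0],0,0.8]]'

```text
clock: 12.25
eef_pos: [457.8, -188.9, 193.5]
tcp_rot: [3.106, 0.005, 1.575]
contact_force: [-0.4, 0.1, 0.7]
opening: 0.801
```

```bash
python3 -c "
from h import *
gp(458.7,-194.5,34)"
```

```text
shift [-4.8 -4.7  4.5] turn 0.005 gp [ 463.2 -189.6   38.6] rot [3.106 0.005 1.575] open 0.801 clk 12.25
```

Call:
step_arm --commands '[[[-5,-5,3],0,0.8],[[0,0,0],0,0.8],[[0,0,0],0,0],[[0,0,0],0,0],[[0,0,0],0,0],[[0,0,0],0,0],[[0,0,0],0,0]]'

```text
clock: 13.12
eef_pos: [453.0, -194.7, 192.3]
tcp_rot: [3.104, 0.006, 1.575]
contact_force: [-0.6, 0.7, 1.6]
opening: 0.457
```

```bash
python3 -c "
from h import *
gp(458.7,-194.5,34)"
```

```text
shift [ 1.2 -0.3  3.4] turn 0.004 gp [ 458.9 -195.7   37.4] rot [3.104 0.006 1.575] open 0.457 clk 13.12
```

Call:
step_arm --commands '[[[0,0,-15],0,0],[[0,0,-35],0,0],[[0,0,-35],0,0],[[30,9,0],0,0],[[35,11,0],0,0],[[35,11,0],0,0],[[35,11,0],0,0],[[35,11,0],0,0],[[35,11,0],0,0],[[35,11,0],0,0],[[35,11,0],0,0],[[30,8,0],0,0],[[10,3,0],0,0],[[0,0,0],0,0],[[0,0,0],0,0]]'

```text
clock: 15.0
eef_pos: [547.9, 129.9, 294.9]
tcp_rot: [3.094, 0.007, 1.573]
contact_force: [-1.1, -0.2, -1.6]
opening: 0.456
```

```bash
python3 -c "
from h import *
gp(557.8,131.5,60)"
```

```text
shift [ 3.3 -1.4 80.1] turn 0.002 gp [555.3 128.8 140.1] rot [3.094 0.007 1.573] open 0.456 clk 15.0
```

Call:
step_arm --commands '[[[4,-1,40],0,0],[[0,0,35],0,0],[[0,0,0],0,0]]'

```text
clock: 15.38
eef_pos: [550.5, 130.4, 219.6]
tcp_rot: [3.093, 0.007, 1.57]
contact_force: [-0.3, 0.3, -0.8]
opening: 0.46
```

```bash
python3 -c "
from h import *
gp(557.8,131.5,45.4)"
```

```text
shift [ 2.4 -1.3 19.3] turn -0.001 gp [558.1 129.3  64.8] rot [3.093 0.007 1.57 ] open 0.46 clk 15.38
```

Call:
step_arm --commands '[[[2,-1,14],0,0],[[0,0,3],0,0],[[0,0,2],0,0]]'

```text
clock: 15.75
eef_pos: [551.5, 131.6, 202.3]
tcp_rot: [3.089, 0.007, 1.568]
contact_force: [-0.7, -0.1, -0.1]
opening: 0.462
```

Call:
step_arm --commands '[[[0,0,2],0,0]]'

```text
clock: 15.88
eef_pos: [551.8, 131.6, 200.7]
tcp_rot: [3.088, 0.007, 1.569]
contact_force: [-0.8, -0.1, -1.8]
opening: 0.458
```

Call:
step_arm --commands '[[[0,0,2],0,0]]'

```text
clock: 16.0
eef_pos: [552.1, 131.7, 200.0]
tcp_rot: [3.088, 0.007, 1.569]
contact_force: [-8.1, -2.0, 29.8]
opening: 0.458
```

Call:
step_arm --commands '[[[0,0,0],0,0.5],[[0,0,0],0,0.65],[[0,0,-20],0,0.7],[[0,0,-60],0,0.7],[[-45,0,-10],0,0.8],[[-60,8,0],0,0.8],[[-60,8,0],0,0.8],[[-60,8,0],0,0.8],[[-50,8,0],0,0.85],[[0,0,0],0,0.85]]'

```text
clock: 17.25
eef_pos: [581.6, -149.8, 299.0]
tcp_rot: [3.08, 0.008, 1.572]
contact_force: [0.5, 0.3, -0.6]
opening: 0.849
```

```bash
python3 - <<'E'
from h import *
gp(601.8,-184.5,130,np.pi/2+.47)
t=grab_frame('top');s=grab_frame('side')
b=cv2.resize(t[160:310,120:320],(400,300),interpolation=2);c=cv2.resize(s[150:300,220:420],(400,300),interpolation=2)
cv2.imwrite('pics/p5.png',np.hstack([b,c]))
E
```

```text
shift [-33.4   9.7  15.2] turn -0.468 gp [ 591.1 -151.   144.3] rot [3.08  0.008 1.572] open 0.849 clk 17.25
```

View pics/p5.png

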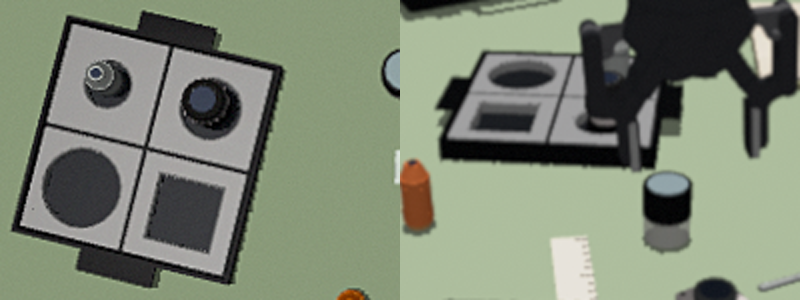

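Both parts stand in their pockets. I'll align with the camera block next.

Call:
step_arm --commands '[[[-33,9,5],0,0.85],[[0,0,0],-0.16,0.85],[[0,0,0],-0.16,0.85],[[0,0,0],-0.15,0.85],[[0,0,0],0,0.85]]'

```text
clock: 17.98
eef_pos: [590.2, -172.7, 293.4]
tcp_rot: [3.093, 0.03, 2.065]
contact_force: [-0.1, -0.2, -0.2]
opening: 0.849
```

```bash
python3 - <<'E'
from h import *
m=camera_model('top');print('eye',onplane(m,(120+206/2-.3,160+97/2-.3),63))
gp(601.8,-184.5,32,np.pi/2+.47)
m=camera_model('wrist');K=np.array([[m['fx'],0,m['cx']],[0,m['fy'],m['cy']],[0,0,1]])
print(cv2.projectPoints(np.array([(601.8,-184.5,52)]),cv2.Rodrigues(m['R'])[0],m['t'],K,m['dist'])[0].ravel().round(1))
w=grab_frame('wrist');cv2.imwrite('pics/w6.png',w)
E
```

```text
eye [562.55984565 129.5121218   63.        ]
shift [ -8.   -8.1 106.7] turn 0.024 gp [ 599.  -173.2  138.7] rot [3.093 0.03  2.065] open 0.849 clk 17.98
[300.7 276.1]
```

View pics/w6.png

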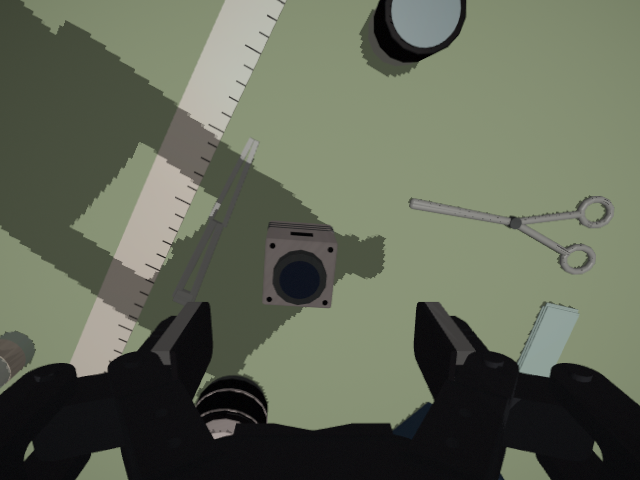

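The camera's lens is at (299,277), within 2 px of the prediction, and the block is turned about 0.03 rad from the jaws. I'll descend.

Call:
step_arm --commands '[[[-8,-7,30],0.03,0.8],[[0,0,40],0,0.8],[[0,0,30],0,0.8],[[0,0,0],0,0.8]]'

```text
clock: 18.52
eef_pos: [594.5, -180.6, 192.3]
tcp_rot: [3.09, 0.029, 2.021]
contact_force: [0.7, 0.7, -0.4]
opening: 0.8
```

```bash
python3 -c "
from h import *
gp(601.8,-184.5,33,np.pi/2+.47)"
```

```text
shift [-2.1 -3.4  4.5] turn -0.02 gp [ 603.6 -181.1   37.6] rot [3.09  0.029 2.021] open 0.8 clk 18.52
```

Call:
step_arm --commands '[[[-2,-3,3],0,0.8],[[0,0,0],0,0],[[0,0,0],0,0],[[0,0,0],0,0],[[0,0,0],0,0],[[0,0,0],0,0]]'

```text
clock: 19.27
eef_pos: [593.9, -183.7, 193.5]
tcp_rot: [3.086, 0.032, 2.019]
contact_force: [-0.5, 0.2, -1.5]
opening: 0.467
```

```bash
python3 -c "
from h import *
gp(601.8,-184.5,33,np.pi/2+.47)"
```

```text
shift [ 1.1 -2.1  5.6] turn -0.022 gp [ 603.8 -184.5   38.8] rot [3.086 0.032 2.019] open 0.467 clk 19.27
```

Call:
step_arm --commands '[[[0,0,-15],0,0],[[0,0,-40],0,0],[[0,0,-35],0,0],[[0,0,0],0.165,0],[[0,0,0],0.165,0],[[0,0,0],0.165,0],[[0,0,0],0.165,0]]'

```text
clock: 20.15
eef_pos: [587.9, -183.3, 292.6]
tcp_rot: [3.074, -0.009, 1.34]
contact_force: [-0.4, -0.8, -2.0]
opening: 0.47
```

```bash
python3 -c "
from h import *
gp(464.7,151.7,120,1.358)"
```

```text
shift [ 296.3 -208.     6.8] turn -0.018 gp [ 598.4 -184.3  138. ] rot [ 3.074 -0.009  1.34 ] open 0.47 clk 20.15
```

Call:
step_arm --commands '[[[30,-20,0],-0.018,0],[[40,-28,0],0,0],[[40,-28,0],0,0],[[40,-28,0],0,0],[[40,-28,0],0,0],[[40,-28,0],0,0],[[38,-28,0],0,0],[[24,-17,0],0,0],[[0,0,0],0,0],[[0,0,0],0,0]]'

```text
clock: 21.4
eef_pos: [448.3, 154.6, 289.8]
tcp_rot: [3.061, -0.012, 1.354]
contact_force: [-0.2, -0.6, -1.5]
opening: 0.469
```

```bash
python3 -c "
from h import *
gp(464.7,151.7,65,1.358)"
```

```text
shift [-2.  -1.4 70.5] turn -0.004 gp [460.8 153.8 135.4] rot [ 3.061 -0.012  1.354] open 0.469 clk 21.4
```

Call:
step_arm --commands '[[[-2,-1,40],0,0],[[0,0,36],0,0],[[0,0,0],0,0]]'

```text
clock: 21.78
eef_pos: [455.6, 150.3, 214.4]
tcp_rot: [3.057, -0.014, 1.351]
contact_force: [-0.4, 0.2, -1.0]
opening: 0.468
```

```bash
python3 - <<'E'
from h import *
gp(464.7,151.7,46.8,1.358)
w=grab_frame('wrist');s=grab_frame('side')
cv2.imwrite('pics/p7.png',np.hstack([cv2.resize(w,(400,300)),cv2.resize(s[150:300,220:420],(400,300),interpolation=2)]))
E
```

```text
shift [ 1.  -5.6 12.8] turn -0.007 gp [468.8 149.5  60. ] rot [ 3.057 -0.014  1.351] open 0.468 clk 21.77
```

View pics/p7.png

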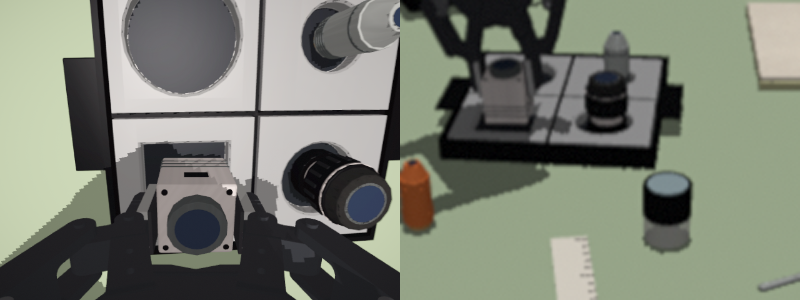

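The camera block is over the square pocket and aligned with it. It sits about 4 mm far in x, so I'll correct and lower.

Call:
step_arm --commands '[[[1,-5,0],0,0],[[0,0,7],0,0],[[0,0,3],0,0]]'

```text
clock: 22.25
eef_pos: [453.6, 153.0, 208.8]
tcp_rot: [3.049, -0.019, 1.351]
contact_force: [-0.2, -0.1, -1.5]
opening: 0.469
```

Call:
step_arm --commands '[[[0,0,2],0,0]]'

```text
clock: 22.38
eef_pos: [453.8, 153.1, 206.8]
tcp_rot: [3.049, -0.019, 1.351]
contact_force: [-0.9, 0.7, -1.7]
opening: 0.467
```

Call:
step_arm --commands '[[[0,0,2],0,0]]'

```text
clock: 22.5
eef_pos: [454.1, 153.2, 204.7]
tcp_rot: [3.049, -0.019, 1.351]
contact_force: [0.4, 0.5, -1.4]
opening: 0.469
```

Call:
step_arm --commands '[[[0,-4,0],0,0],[[0,0,2],0,0]]'

```text
clock: 22.75
eef_pos: [450.0, 154.1, 202.1]
tcp_rot: [3.049, -0.019, 1.351]
contact_force: [0.2, -0.7, -2.2]
opening: 0.467
```

Call:
step_arm --commands '[[[0,0,2],0,0]]'

```text
clock: 22.88
eef_pos: [450.5, 154.4, 200.5]
tcp_rot: [3.049, -0.02, 1.351]
contact_force: [-6.3, 5.7, 24.5]
opening: 0.47
```

Call:
step_arm --commands '[[[0,0,2],0,0]]'

```text
clock: 23.0
eef_pos: [450.7, 155.0, 199.8]
tcp_rot: [3.049, -0.02, 1.35]
contact_force: [-9.2, 6.0, 31.4]
opening: 0.468
```

Call:
step_arm --commands '[[[0,0,0],0,0.52],[[0,0,0],0,0.65],[[0,0,-20],0,0.7],[[0,0,-50],0,0.7],[[0,0,-20],0.17,0.8],[[0,0,0],0.17,0.9],[[0,0,0],0.17,0.9],[[0,0,0],0.17,0.9],[[0,0,0],0.17,0.9],[[0,0,0],0.17,0.9],[[0,0,0],0.17,0.9],[[0,0,0],0.16,0.9]]'

```text
clock: 24.5
eef_pos: [442.6, 154.5, 291.7]
tcp_rot: [-3.138, -0.096, -0.045]
contact_force: [0.2, -0.6, 0.4]
opening: 0.897
```

```bash
python3 - <<'E'
from h import *
gp(614.4,-311.4,130,0)
print(sense()['qpos'].round(2))
E
```

```text
shift [176.1 458.4  22.8] turn -0.045 gp [457.5 154.4 137.4] rot [-3.138 -0.096 -0.045] open 0.897 clk 24.5
[ 0.34  0.25  2.09 -0.05  0.71  2.  ]
```

Call:
step_arm --commands '[[[15,40,2],-0.045,0.9],[[22,57,3],0,0.9],[[22,57,3],0,0.9],[[22,57,3],0,0.9],[[22,57,3],0,0.9],[[22,57,3],0,0.9],[[22,57,3],0,0.9],[[18,40,2],0,0.9],[[9,25,0],0,0.9],[[0,0,0],0,0.9]]'

```text
clock: 25.75
eef_pos: [619.9, -306.8, 284.4]
tcp_rot: [3.141, -0.099, -0.002]
contact_force: [-0.0, 0.4, -0.5]
opening: 0.902
```

```bash
python3 - <<'E'
from h import *
gp(614.4,-311.4,36,0)
m=camera_model('wrist');K=np.array([[m['fx'],0,m['cx']],[0,m['fy'],m['cy']],[0,0,1]])
print(cv2.projectPoints(np.array([(614.4,-311.4,52)]),cv2.Rodrigues(m['R'])[0],m['t'],K,m['dist'])[0].ravel().round(1))
w=grab_frame('wrist');t=grab_frame('top');cv2.imwrite('pics/w8.png',np.hstack([cv2.resize(w,(400,300)),cv2.resize(t[160:310,120:320],(400,300),interpolation=2)]))
E
```

```text
shift [-29.9   4.4  91.6] turn -0.002 gp [ 635.1 -307.   130.1] rot [ 3.141e+00 -9.900e-02 -2.000e-03] open 0.902 clk 25.75
[320.7 317.5]
```

View pics/w8.png

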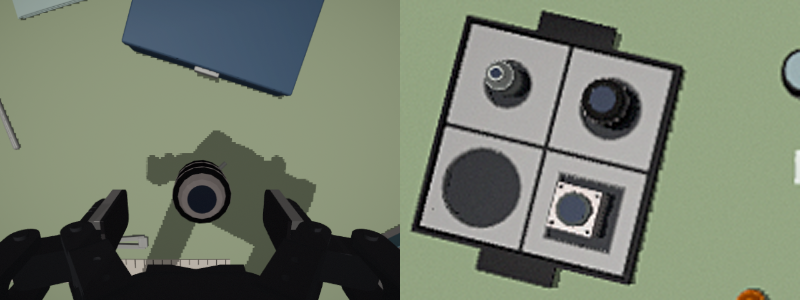

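The condenser's lens is at (323,318) against a prediction of (321,317), and the other three stand in their pockets. I'll descend on the condenser.

Call:
step_arm --commands '[[[-30,4,0],0,0.95],[[0,0,40],0,0.95],[[0,0,40],0,0.95],[[0,0,0],0,0.95]]'

```text
clock: 26.35
eef_pos: [595.5, -303.5, 200.8]
tcp_rot: [-3.14, -0.096, 0.004]
contact_force: [1.0, -0.3, 0.1]
opening: 0.951
```

```bash
python3 - <<'E'
from h import *
gp(614.4,-311.4,36,0)
E
```

```text
shift [ 2.9  8.2 10.9] turn 0.004 gp [ 610.4 -303.3   46.6] rot [-3.14  -0.096  0.004] open 0.951 clk 26.35
```

Call:
step_arm --commands '[[[3,8,5],0,0.95],[[0,0,4],0,0.95],[[0,0,0],0,0],[[0,0,0],0,0],[[0,0,0],0,0],[[0,0,0],0,0],[[0,0,0],0,0]]' --force 40

```text
clock: 27.22
eef_pos: [600.7, -311.6, 196.7]
tcp_rot: [3.141, -0.101, 0.005]
contact_force: [-0.7, 0.3, -2.4]
opening: 0.592
```

```bash
python3 - <<'E'
from h import *
gp(614.4,-311.4,36,0)
E
```

```text
shift [-2.6 -0.3  6.2] turn 0.005 gp [ 616.3 -311.7   42.5] rot [ 3.141 -0.101  0.005] open 0.592 clk 27.23
```

Call:
step_arm --commands '[[[0,0,-15],0,0],[[0,0,-40],0,0],[[0,0,-45],0,0]]'

```text
clock: 27.6
eef_pos: [589.2, -310.8, 295.9]
tcp_rot: [-3.139, -0.094, 0.005]
contact_force: [1.3, -0.3, -1.5]
opening: 0.594
```

```bash
python3 - <<'E'
from h import *
gp(482.5,244.5,140,0)
E
```

```text
shift [-118.1 -555.5   -8. ] turn 0.005 gp [ 603.7 -310.3  141.6] rot [-3.139 -0.094  0.005] open 0.594 clk 27.6
```

Call:
step_arm --commands '[[[-6,-30,0],0,0],[[-10,-50,0],0,0],[[-11,-50,-1],0,0],[[-11,-50,-1],0,0],[[-11,-50,-1],0,0],[[-11,-50,-1],0,0],[[-11,-50,-1],0,0],[[-11,-50,-1],0,0],[[-11,-50,-1],0,0],[[-11,-50,-1],0,0],[[-8,-40,0],0,0],[[-6,-25,0],0,0],[[0,0,0],0,0],[[0,0,0],0,0]]'

```text
clock: 29.35
eef_pos: [466.7, 248.4, 310.0]
tcp_rot: [3.142, -0.121, 0.002]
contact_force: [1.9, -0.6, -1.8]
opening: 0.593
```

```bash
python3 - <<'E'
from h import *
gp(482.9,244.5,75,0)
E
```

```text
shift [-12.3   3.9  80.2] turn 0.002 gp [485.4 248.4 156.1] rot [ 3.142e+00 -1.210e-01  2.000e-03] open 0.593 clk 29.35
```

Call:
step_arm --commands '[[[-8,4,40],0,0],[[0,0,40],0,0],[[0,0,0],0,0]]'

```text
clock: 29.72
eef_pos: [470.0, 242.0, 230.2]
tcp_rot: [-3.14, -0.124, -0.001]
contact_force: [-0.3, 0.6, -2.6]
opening: 0.593
```

```bash
python3 - <<'E'
from h import *
gp(486.5,244.5,50.5,0)
w=grab_frame('wrist');s=grab_frame('side')
cv2.imwrite('pics/p9.png',np.hstack([cv2.resize(w,(400,300)),cv2.resize(s[150:300,220:420],(400,300),interpolation=2)]))
E
```

```text
shift [-5.9 -2.3 25.4] turn -0.001 gp [489.2 242.1  76.4] rot [-3.14e+00 -1.24e-01 -1.00e-03] open 0.593 clk 29.73
```

View pics/p9.png

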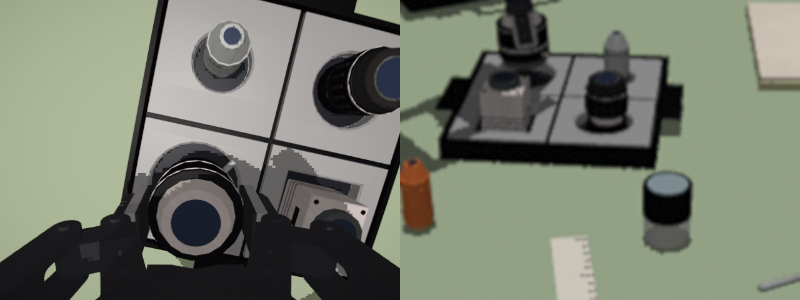

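The condenser hangs over the large pocket, clear of the camera. I'll lower it.

Call:
step_arm --commands '[[[-6,-2,10],0,0],[[0,0,8],0,0],[[0,0,2],0,0]]'

```text
clock: 30.2
eef_pos: [468.4, 245.3, 214.3]
tcp_rot: [-3.136, -0.133, -0.002]
contact_force: [-0.1, 0.7, -2.2]
opening: 0.591
```

```bash
python3 - <<'E'
from h import *
gp(486.5,244.5,50.5,0)
E
```

```text
shift [-3.8  1.8  9.7] turn -0.002 gp [489.  246.2  60.7] rot [-3.136e+00 -1.330e-01 -2.000e-03] open 0.591 clk 30.2
```

Call:
step_arm --commands '[[[-3,1,4],0,0],[[0,0,2],0,0]]'

```text
clock: 30.45
eef_pos: [466.1, 244.5, 207.8]
tcp_rot: [-3.135, -0.133, -0.002]
contact_force: [-0.6, -0.3, -2.9]
opening: 0.593
```

Call:
step_arm --commands '[[[0,0,2],0,0]]'

```text
clock: 30.58
eef_pos: [466.5, 244.5, 205.8]
tcp_rot: [-3.135, -0.133, -0.002]
contact_force: [-0.3, -0.2, -2.0]
opening: 0.591
```

Call:
step_arm --commands '[[[0,0,2],0,0]]'

```text
clock: 30.7
eef_pos: [467.2, 244.6, 204.1]
tcp_rot: [-3.135, -0.135, -0.001]
contact_force: [0.8, -4.8, 13.1]
opening: 0.595
```

Call:
step_arm --commands '[[[0,0,1.5],0,0],[[0,0,0],0,0.64],[[0,0,0],0,0.75],[[0,0,0],0,0.85],[[0,0,-20],0,0.85],[[0,0,-50],0,0.85],[[0,0,-50],0,0.85],[[-50,-30,0],0,0.85],[[-30,-50,0],0,0.85],[[0,-60,0],0,0.85],[[0,-60,0],0,0.85],[[0,-60,0],0,0.85],[[0,0,0],0,0.85],[[0,0,0],0,0.85]]'

```text
clock: 32.45
eef_pos: [370.5, 511.9, 318.0]
tcp_rot: [-3.132, -0.138, -0.004]
contact_force: [-0.1, -0.6, 0.6]
opening: 0.851
```

```bash
python3 - <<'E'
from h import *
t=grab_frame('top');s=grab_frame('side');cv2.imwrite('pics/t10.png',t);cv2.imwrite('pics/s10.png',s)
t0=cv2.imread('pics/top0.png');s0=cv2.imread('pics/side0.png')
for n,a,b,r in[('vial',t,t0,(262,290,475,505)),('loupe',t,t0,(180,214,305,340))]:
    y,Y,x,X=r;print(n,cv2.absdiff(a[y:Y,x:X],b[y:Y,x:X]).mean())
cv2.imwrite('pics/p10.png',np.hstack([cv2.resize(t[160:310,120:270],(400,400),interpolation=2),cv2.resize(s[160:260,230:330+0][:,:],(400,400),interpolation=2)]))
E
```

```text
vial 1.70515873015873
loupe 1.7341736694677872
```

View pics/p10.png

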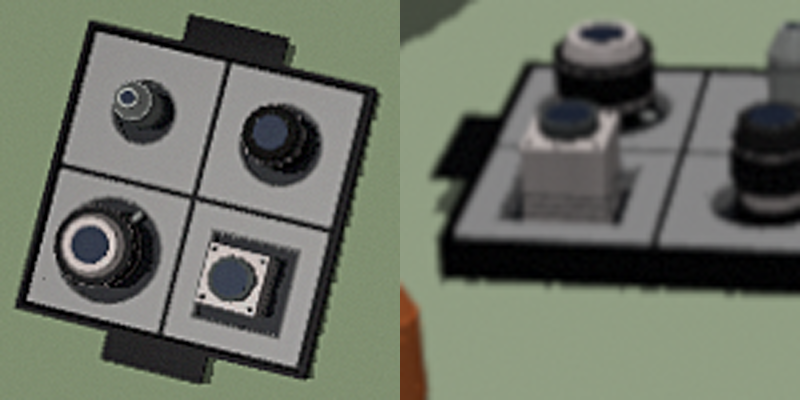

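```bash
python3 - <<'E'
from h import *
m=camera_model('top');ms=camera_model('side')
P=dict(obj=((127,98),68,(577.9,224.6),None),eye=((270,132),64,(557.8,131.5),(323.2,188.7)),cond=((90,246),60,(484.9,244.5),(281.2,168.2)),cam=((232,277),60,(464.7,151.7),(272,188.7)))
for n,(c,z,p,s) in P.items():
    uv=(120+c[0]*.375-.3,160+c[1]*.375-.3);w=onplane(m,uv,z)
    print(n,w.round(1),'err',(w[:2]-p).round(1),two(m,uv,ms,s) if s else '')
E
```

```text
obj [580.  224.6  68. ] err [2.1 0. ] 
eye [560.7 132.3  64. ] err [2.9 0.8] (array([561.19328164, 132.76909077,  60.75258886]), np.float64(0.2576509369769533))
cond [485.2 246.4  60. ] err [0.3 1.9] (array([486.60624707, 247.30189835,  56.77928391]), np.float64(2.509098803983739))
cam [467.8 153.9  60. ] err [3.1 2.2] (array([467.35760179, 154.50030298,  56.45133009]), np.float64(1.04663625689612))
```

```bash
python3 -c "
from rig import *
print(sign_off())"
```

```text
the job is handed in; nothing more can be done
None
```

All four optics are in their own pockets and the job is handed in, at about 32.5 s on the robot's clock. `sign_off` gave no verdict, so success rests on my own checks below.

| Check | Result |
|---|---|
| Objective to pocket middle (limit 14 mm) | about 2 mm |
| Eyepiece to pocket middle | about 3 mm |
| Condenser to pocket middle | about 2 mm |
| Camera to pocket middle | about 4 mm |
| Lens-top height, top and side views together | 57–61 mm, about 3 mm below the expected 60–64 mm for eyepiece, condenser and camera |
| Vial and loupe | top-view patches match the start, so not moved |

- **Upright:** all four look upright in the last pictures; I did not measure their angles.
- **Lens heights:** I put the 3 mm shortfall down to calibration and hand-read pixels. The objective's height was not triangulated.
- **Objective contact:** when I set it down, the force reading never rose. I judged contact from the tool stopping at the expected height. The other three showed 13–31 N at set-down.
- **Tool tilt:** the tool slowly picked up a tilt, reaching about 0.14 rad by the end. I allowed for it in each grasp and placement and could not remove it with the moves available.

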